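Trace the edge of a moulded link plate with a hand probe

TASK

Take the hand probe from its stand and trace the edge of the black link plate on the fixture with the probe's ball, upright and in one sweep: start at the outer side of the left lobe as the robot sees it, go round along the edge that faces the robot, down through the waist, and finish at the outer side of the right lobe. Press lightly, about 2 to 3 N and never more than 6 N, with the ball against the side wall of the plate all the way, without lifting it off or drawing it back between the two ends. Then put the probe back upright in its stand, fully seated, let go, and leave the other things on the table where they are.

Things in the scene. Friction and masses are not known exactly. Their poses are not given: they have to be found in the camera images.
- fixture: Fixed fixture: steel base 100 x 120 x 14 mm, a cross slide on it carries the black link plate. Origin: centre of the base's underside; x away from the robot, y left, z up. Plate: flat, underside at 44 mm, top at 58 mm; slides below it end at 36 mm. The slide is locked off centre: the plate is shifted an unknown -8 to +8 mm in both x and y, not turned, not in any pose given: find it by touch.
- left_lobe (a point): Where the centre of the plate's left lobe (+y, round, radius 30 mm) would be with the slide centred, half-way up the plate's 14 mm high wall (51 mm over the table); fixture x 0, y +35 mm. Axes as the fixture's. The real centre is off by the unknown shift. A bolt stands 6 mm over the plate there. Come to the start from the left, beyond this lobe.
- right_lobe (a point): The same for the right lobe (radius 30 mm; fixture x 0, y -35 mm), with a bolt. The plate's back (+x) is straight. Leave the finish to the right, beyond this lobe. Between the ends (fixture y -45 to +45 mm) the ball fails if drawn back beyond fixture x -54 mm (to -94), or lifted in front of the plate to 66 to 80 mm over the table.
- waist (a point): Centre of the hollow arc (radius 30 mm) of the waist with the slide centred, in the air in front of the plate: fixture x -48.7, y 0, same height; shifted with the plate. The arc joins the lobes smoothly at fixture x -24.4, y +-17.5 mm; its deepest point is at x -18.7. Axes as the fixture's.
- probe_grip (a point): Centre of the probe's square grey handle (24 x 24 mm, 64 mm tall), the place to grip; z up along the probe, x and y square to the handle's faces. Probe: about 180 g; a steel collar (36 mm across, 6 mm thick) directly below the handle, its underside 38 mm below this point; a conical boss down to 48 mm below; then the sprung stem, 6 mm thick. It starts in its stand.
- probe: The probe as a whole; origin 88 mm below the handle's centre, level with the ball's underside. Axes as probe_grip.
- probe_tip (a point): Centre of the white ball (10 mm across) at the stem's end, 83 mm below the handle's centre when unloaded. The stem swings sideways in all directions about a pivot 35 mm above the ball against a spring, 2 N per mm at the ball, to a hard stop at about 8 mm. The ball is slippery (friction about 0.2).
- stand: Fixed stand: 70 x 70 mm aluminium plate on four legs over an 80 x 80 x 6 mm foot; origin under its centre, on the table. Plate top 70 mm high, with a 20 mm round hole in its middle; the seated probe hangs in it by its collar, handle centre 108 mm and ball centre 25 mm over the table. The conical boss is 18 mm across at its top, 10 mm at its lower end.
- glue_a: Bystander, to be left alone: white round container, 42 mm across, 95 mm tall. Origin: centre of its underside.
- glue_b: Bystander, to be left alone: white round container, 32 mm across, 75 mm tall. Origin: centre of its underside.
- stapler: Bystander, to be left alone: stapler, 125 x 30 x 38 mm, lying flat. Origin: centre of its underside.
- tape: Bystander, to be left alone: roll of paper tape lying flat, 64 mm across, 18 mm tall. Origin: centre of its underside.
- marker: Bystander, to be left alone: marker pen, 130 mm long, 14 mm thick, lying. Origin: centre of its underside.
- plug_gauge: Bystander, to be left alone: steel plug gauge standing on its 42 mm foot, 78 mm tall. Origin: centre of its underside.
Things that resemble listed ones, but are neither listed nor needed, are in the scene too. Leave any yellow look-alike of the stand alone.

How it is judged:
By the outcome, as a careful person would: the job done as asked, in the order asked, and still so for the second after the job is handed in, with the robot touching nothing.
It also fails if it takes over 72 s, if anything falls off the work surface, if the arm or the gripper's body presses on something with over 40 N, if the wrist force passes 120 N, or if a joint passes its speed limit or range.

ROBOT

A 7-joint arm with a two-finger parallel gripper is mounted at the origin on the work surface. World frame = base frame: x ahead of the robot, y to its left, z up, the work surface at z = 0. Lengths are in m, angles in rad, forces in N, time in s.
With the tool pointing down it reaches from about 0.35 to 0.9 m from the base axis. Payload 8.1 kg.
Tool frame: the origin (TCP) lies between the finger pads; the fingertips stand 17 mm ahead of it and the grasp point (between the pads) lies 2 mm behind it; z points along the fingers, y is the line along which they close (so a half turn about z gives the same grasp; the last joint's range is limited). The gripper opens to 92 mm and grips with 3 to 60 N. Pads are 19 mm wide; open, the fingers measure 130 mm over their backs; the gripper's body (75 mm by 190 mm) begins 47 mm behind the grasp point.
Start: joints at [1.176, 0.434, 0.025, 1.573, -0.012, 1.134, -0.075], TCP at [0.18, -0.599, 0.244] pointing down, gripper open.
Joint ranges: [-2.62, 2.62], [-0.44, 2.09], [-1.27, 1.32], [0.08, 2.57], [-1.32, 4.46], [0.12, 2], [-2.74, 2.74]. Speed limits (rad/s): [2.22, 2.22, 3.01, 3.01, 3.14, 3.14, 3.14].

INTERFACE

Orientations are given as a rotation vector (axis times angle).
In Python, from cell import observe, get_image, calibration, sign_off, look_for, regions_of, landmark_of gives the robot as it stands.
- The arm moves only by the tool jog_arm, never from a script. Its argument "plan" is a list of rows, each an object with "offset": the shift along the tool's x, y, z normalised to -1 to 1, where 1 is 0.15 m, a list of three; "twist": the turn, a rotation vector about the tool's x, y, z normalised to -1 to 1, where 1 is 2 pi rad, a list of three; "fingers": the gripper command: -1 is shut, 1 is fully open, values between are in proportion. In form: [{"offset": [x, y, z], "twist": [ax, ay, az], "fingers": fingers}, ...]. A call has 1 to 20 rows; each row is the pose to reach, as a shift and turn from the pose commanded when the call began, along the tool's axes at that moment, turning the shorter way round; what a row does not reach only later rows make up. A row lasts 1/8 s, in which the tool goes at most 62.5 mm and 10.7 degrees, less where a joint would pass 70% of its speed; a pose out of reach is approached as far as the arm can. A call with a number of a shift or a turn outside -1 to 1 is refused whole. A call with a gripper value outside its range is refused whole. The fingers move at their own pace and stop on an object; "newtons" is the grip in N (left out, the last holds). Time passes only in rows, so rows that repeat a pose let the fingers close. It gives the time, the measured TCP pose, the force, the opening and the grip force at its end, in the units of the state.
- observe(): the state, without advancing time (a new reading comes with each control period).
- get_image(name): name is "side" or "top"; returns the picture (480x640x3 uint8, red, green, blue); there is no depth.
- calibration(name): a dict with "fov_y" (degrees; the focal length in pixels is half the picture's height over the tangent of half this angle, whatever the lens; pixels are square), "cx", "cy" (the principal point, pixels), "position" and "attitude" of the camera in the world. Camera axes: x right, y down, z forward; pixel columns grow to the right and rows downward; lengths in m; the calibration is good to about 2 mm. A picture is of the moment at which its call begins. calibration takes no time and is no camera call.
- sign_off(): hands the job in; it is judged then, once.
Trained networks look in the newest picture that a camera, given by its name, has taken for a name from the list of things; names that differ only in an ending like _2 or _b are one class to them, and where a whole thing is asked for, a point or a joint stands for the part that bears it (a point fixed in the world has none). Each returns a list of dicts, best first, with "conf" (0 to 1); they miss things now and then, are a little off and sometimes report something else, mostly with a low value. They report only what shows in the picture. A call takes as long as a camera call. They do not tell look-alikes from the thing itself.
- look_for(thing, camera): "box" ([left, top, width, height] as shares, 0 to 1, of the picture: columns of its width, rows of its height, round what is visible of it).
- regions_of(thing, camera): "region" (480x640 bool, what is visible of it) and "box" ([left, top, width, height] as shares, 0 to 1, of the picture: columns of its width, rows of its height, round what is visible of it).
- landmark_of(thing, camera): "at" ([row, column] as shares, 0 to 1, of the picture: columns of its width, rows of its height: a listed point, or the origin of a listed thing).
The state is a dict: "clock": time; "joints": joint angles; "dq": joint speeds; "joint_efforts": joint torques, N m; "position": TCP position; "ee_rot": TCP orientation; "force": force on the tool from outside, world axes, zero at the start; "ft_torque": the same for the moment, N m; "width": opening from 0.0 (shut) to 1.0 (fully open); "gripper_force": force on a finger pad.
Only numpy, scipy, OpenCV 4.12 (cv2) and the standard library are available. Lean on these libraries where they do the work, as an engineer would, in place of code of your own. Each camera call takes 0.05 s, during which the arm holds its last target. There are 200 camera calls.

## Working session

There is one attempt and no reset: what is moved stays moved. The work goes in short steps, Python scripts to look and compute and a tool call to move; the robot and the scene stay as the last step left them, time stands still between calls to the robot, and variables do not carry over. Pictures are saved under pics/ and viewed, at most 10 in all, crops included, and the job is handed in when it is done.

Besides the shell and the picture viewer there is one more tool, called as name([rows], argument=value, ...), one row to a line, values as JSON. jog_arm: Moves the arm, as the interface text tells. Scaled input: -1 to 1 covers 0.15 m each way for a shift and 2 pi rad each way for a turn. Its arguments: {"type":"object","properties":{"plan":{"type":"array","items":{"type":"object","properties":{"offset":{"type":"array","items":{"type":"number","minimum":-1,"maximum":1}},"twist":{"type":"array","items":{"type":"number","minimum":-1,"maximum":1}},"fingers":{"type":"number"}}}},"newtons":{"type":"number"}},"required":["plan"]}

```bash
ls; mkdir -p pics; cat > h.py <<'E'
import numpy as np,cv2
from scipy.spatial.transform import Rotation as R
from cell import *
E
python3 - <<'E'
from h import *
for n in("side","top"):
    im=get_image(n); cv2.imwrite(f"pics/{n}0.png",im[:,:,::-1]); print(n,calibration(n))
    for t in("fixture","left_lobe","right_lobe","waist","probe_grip","probe_tip","stand","probe"):
        print(t,[(round(d['conf'],2),np.round(np.array(d['at'])*[480,640],1)) for d in landmark_of(t,n)])
print(observe())
E
```

```text
pics
side {'fov_y': 46.13947580208424, 'cx': 320.6528764284751, 'cy': 236.3612503048619, 'position': array([0.47812434, 1.0884966 , 0.94914468]), 'attitude': array([-0.10342755,  2.8006513 , -1.35671006])}
fixture [(0.58, array([305.2, 311.2]))]
left_lobe [(0.64, array([302.2, 314.7]))]
right_lobe [(0.86, array([275.7, 310.5]))]
waist [(0.75, array([286.3, 334.7]))]
probe_grip [(0.57, array([192.4, 315.4]))]
probe_tip []
stand [(0.87, array([229.5, 360.6])), (0.8, array([222.2, 310.9]))]
probe []
top {'fov_y': 54.923196609336735, 'cx': 325.2395981531047, 'cy': 242.1935085775822, 'position': array([ 0.3800292 , -0.00500844,  1.02889915]), 'attitude': array([-2.08171003,  2.13435484, -0.167994  ])}
fixture []
left_lobe [(0.69, array([246.5, 250.3]))]
right_lobe [(0.69, array([242., 282.]))]
waist [(0.7, array([270.6, 271.6])), (0.26, array([241.5, 282.9]))]
probe_grip [(0.6, array([226.7, 418.8]))]
probe_tip []
stand [(0.91, array([236.4, 410.2])), (0.63, array([291.9, 408.8]))]
probe [(0.69, array([233.7, 415.4]))]
{'clock': 0.9, 'joints': array([ 1.17641744,  0.43443297,  0.02498422,  1.57317102, -0.01160327,
        1.13400227, -0.07510357]), 'dq': array([ 1.21207371e-03,  8.33194443e-04, -1.63983638e-03, -2.98647451e-05,
        8.37290656e-04,  7.48126299e-04, -1.07172476e-04]), 'joint_efforts': array([-4.86183890e-04, -6.67648387e+01,  9.84045938e-01, -3.14806366e+01,
       -6.05878257e-02,  3.29401391e-02,  1.79269489e-05]), 'position': array([ 0.17977906, -0.59861512,  0.24379456]), 'ee_rot': array([3.10810979e+00, 4.56565580e-01, 4.46200682e-05]), 'force': array([-0.30823518,  0.65919474,  0.32867506]), 'ft_torque': array([ 0.02812309,  0.02939158, -0.02147656]), 'gripper_force': 0.0, 'width': 0.9986408970306992}
```

View pics/top0.png

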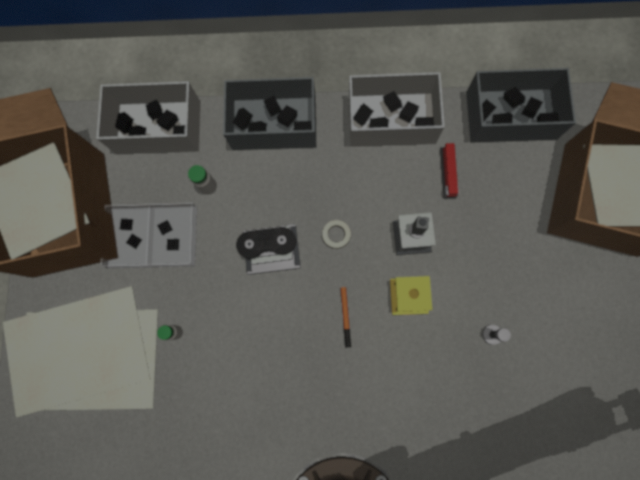

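View pics/side0.png

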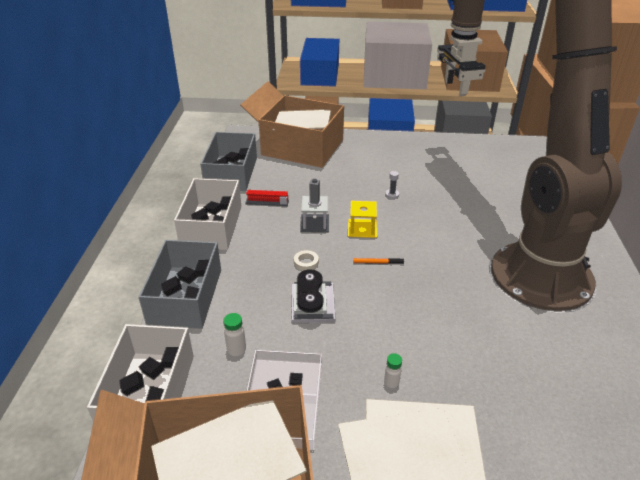

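Top: fixture with black plate around (268,250), real stand with probe (418,230), yellow look-alike (412,295). Side: fixture (312,293), stand (315,210). I'll zoom and triangulate.

```bash
cat >> h.py <<'E'
def cam(n):
    c=calibration(n); f=240/np.tan(np.radians(c['fov_y']/2)); return c,f,R.from_rotvec(c['attitude']).as_matrix()
def px2(n,p,z):  # (row,col) at height z -> world
    c,f,A=cam(n); d=A@[(p[1]-c['cx'])/f,(p[0]-c['cy'])/f,1]; o=c['position']; return o+d*(z-o[2])/d[2]
def proj(n,P):
    c,f,A=cam(n); q=(np.atleast_2d(P)-c['position'])@A; return np.c_[q[:,1]/q[:,2]*f+c['cy'],q[:,0]/q[:,2]*f+c['cx']]
def tri(pt,ps):
    M=np.zeros((3,3));b=np.zeros(3)
    for n,p in(("top",pt),("side",ps)):
        c,f,A=cam(n); d=A@[(p[1]-c['cx'])/f,(p[0]-c['cy'])/f,1]; d/=np.linalg.norm(d); Q=np.eye(3)-np.outer(d,d); M+=Q;b+=Q@c['position']
    return np.linalg.solve(M,b)
E
python3 - <<'E'
from h import *
print("L",tri((246.5,250.3),(302.2,314.7)),"R",tri((242,282),(275.7,310.5)),"W",tri((270.6,271.6),(286.3,334.7)),"G",tri((226.7,418.8),(192.4,315.4)),"S",px2("top",(236.4,410.2),0),px2("side",(222.2,310.9),0))
for n,p,z in(("L",(246.5,250.3),.051),("R",(242,282),.051),("W",(270.6,271.6),.051),("G",(226.7,418.8),.108)): print(n,px2("top",p,z))
for n,p,z in(("L",(302.2,314.7),.051),("R",(275.7,310.5),.051),("W",(286.3,334.7),.051),("G",(192.4,315.4),.108)): print(n,px2("side",p,z))
t=cv2.imread("pics/top0.png");s=cv2.imread("pics/side0.png")
def crop(i,r,c,h,w,k): return cv2.resize(i[r:r+h,c:c+w],None,fx=k,fy=k,interpolation=cv2.INTER_CUBIC)
a=np.hstack([crop(t,215,225,70,95,8)[:, :]]) 
cv2.imwrite("pics/ct.png",a)
b=np.hstack([crop(s,255,280,75,65,6),crop(s,165,285,75,65,6)]);cv2.imwrite("pics/cs.png",b)
cv2.imwrite("pics/cst.png",crop(t,200,385,60,65,8))
E
```

```text
L [0.55840366 0.18657167 0.04616458] R [0.56895468 0.11536812 0.05978097] W [0.50988065 0.13886188 0.05188778] G [ 0.58220769 -0.17013052  0.10280528] S [ 0.58564028 -0.16812581  0.        ] [ 5.92756081e-01 -1.71694992e-01 -1.11022302e-16]
L [0.56298693 0.18534175 0.051     ]
R [0.57097153 0.11644304 0.051     ]
W [0.50925642 0.13903777 0.051     ]
G [ 0.58364207 -0.16949559  0.108     ]
L [0.55260893 0.19276109 0.051     ]
R [0.56955131 0.10584259 0.051     ]
W [0.51064592 0.13777099 0.051     ]
G [ 0.57905972 -0.16136467  0.108     ]
```

View pics/ct.png

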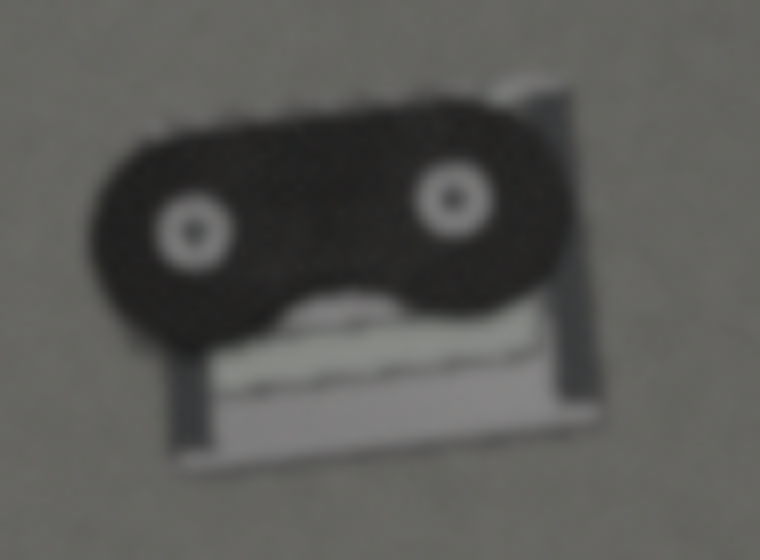

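View pics/cs.png

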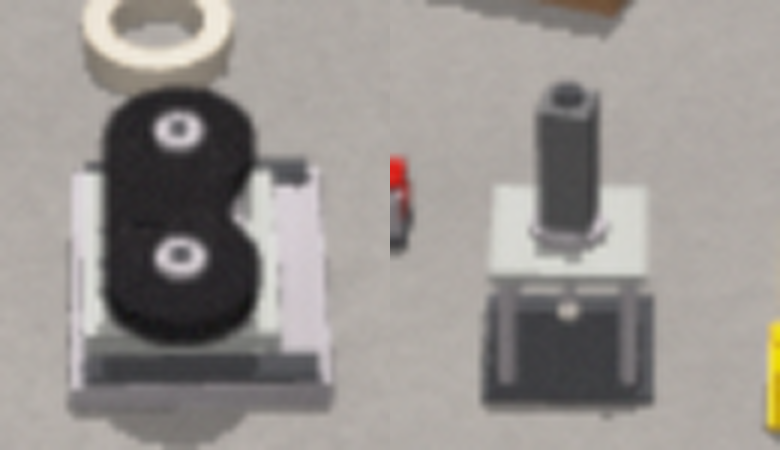

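View pics/cst.png

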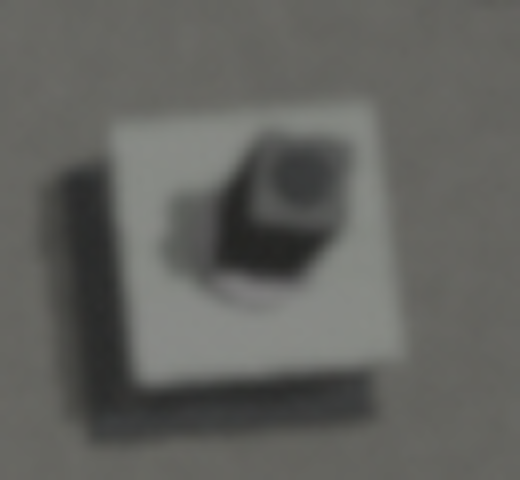

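```bash
cat >> h.py <<'E'
def un(r0,c0,k,pts): return [((y+.5)/k-.5+r0,(x+.5)/k-.5+c0) for x,y in pts]
E
python3 - <<'E'
from h import *
bt=un(215,225,8,[(193,232),(454,199)]); bs=un(255,280,6,[(180,257),(178,129)])
for a,b in zip(bt,bs): print("bolt",px2("top",a,.064),px2("side",b,.064),tri(a,b))
print("base top", [np.round(px2("top",p,.014),4)[:2] for p in un(215,225,8,[(175,455),(600,403),(572,85)])])
print("base side", [np.round(px2("side",p,.014),4)[:2] for p in un(255,280,6,[(332,385),(70,388),(318,163)])])
print("stand top", [np.round(px2("top",p,.07),4)[:2] for p in un(200,385,8,[(110,122),(372,98),(405,362),(138,388)])])
print("stand side", [np.round(px2("side",p,.07),4)[:2] for p in un(165,285-65,6,[(488,278),(650,276),(648,187),(494,187)])])
print("handle top", [np.round(px2("top",p,.14),4)[:2] for p in un(200,385,8,[(262,132),(350,143),(340,232),(248,213)])])
print("handle topc", px2("side",un(165,220,6,[(568,98)])[0],.14), px2("top",un(200,385,8,[(302,178)])[0],.14), )
print("ball", px2("side",un(165,220,6,[(568,311)])[0],.025))
for n in("top","side"):
  for t in("stand","fixture"):
    for d in regions_of(t,n): print(n,t,round(d['conf'],2),np.array(d['box'])*[640,480,640,480])
E
```

```text
bolt [0.56704139 0.18633606 0.064     ] [0.56409757 0.19166291 0.064     ] [0.56613577 0.18719929 0.0600112 ]
bolt [0.5740539  0.11627949 0.064     ] [0.57101301 0.12160358 0.064     ] [0.57311558 0.11686135 0.06009588]
base top [array([0.5137, 0.2007]), array([0.5252, 0.0821]), array([0.616, 0.089])]
base side [array([0.5059, 0.2048]), array([0.6041, 0.2137]), array([0.518, 0.083])]
stand top [array([ 0.6192, -0.1345]), array([ 0.6237, -0.2041]), array([ 0.5522, -0.2081]), array([ 0.5472, -0.1381])]
stand side [array([ 0.6151, -0.1267]), array([ 0.5434, -0.1338]), array([ 0.5487, -0.2039]), array([ 0.6195, -0.1984])]
handle top [array([ 0.5981, -0.1622]), array([ 0.5947, -0.1835]), array([ 0.5724, -0.1796]), array([ 0.5778, -0.1575])]
handle topc [ 0.58255823 -0.16777365  0.14      ] [ 0.58618786 -0.17121895  0.14      ]
ball [ 0.58276807 -0.16579972  0.025     ]
top stand 0.73 [392.128 273.6    41.6    40.704]
top stand 0.63 [392.896 216.48   43.52   41.28 ]
top stand 0.58 [234.688 228.48   64.704  42.624]
top fixture 0.9 [235.584 227.616  64.512  46.08 ]
top fixture 0.3 [440.384 144.192  18.816  55.584]
side stand 0.88 [299.52  196.224  32.896  35.808]
side stand 0.83 [347.52  201.216  29.824  36.096]
side stand 0.63 [352.512 256.704  52.224   5.088]
side fixture 0.94 [289.216 271.584  44.992  54.288]
```

jog_arm([
  {"offset":[1,-0.58,0],"twist":[0,0,-0.1717],"fingers":1},
  {"offset":[1,-0.58,0],"twist":[0,0,-0.1717],"fingers":1},
  {"offset":[1,-0.58,0],"twist":[0,0,-0.1717],"fingers":1},
  {"offset":[1,-0.58,0],"twist":[0,0,-0.1717],"fingers":1},
  {"offset":[1,-0.58,0],"twist":[0,0,-0.1717],"fingers":1},
  {"offset":[1,-0.58,0],"twist":[0,0,-0.1717],"fingers":1},
], newtons=60)

```text
clock: 1.85
position: [0.2985, -0.4721, 0.2438]
ee_rot: [2.427, 1.995, -0.0]
force: [0.2, -0.2, -0.2]
width: 1.002
gripper_force: 0.0
```

jog_arm([
  {"offset":[1,0.617,0],"twist":[0,0,0],"fingers":1},
  {"offset":[1,0.617,0],"twist":[0,0,0],"fingers":1},
  {"offset":[1,0.617,0],"twist":[0,0,0],"fingers":1},
])

```text
clock: 2.22
position: [0.4205, -0.3416, 0.244]
ee_rot: [2.431, 1.989, 0.001]
force: [0.7, -0.5, -0.6]
width: 1.005
gripper_force: 0.0
```

jog_arm([
  {"offset":[1,0.617,0],"twist":[0,0,0],"fingers":1},
  {"offset":[1,0.617,0],"twist":[0,0,0],"fingers":1},
  {"offset":[1,0.617,0],"twist":[0,0,0],"fingers":1},
  {"offset":[1,0.617,0],"twist":[0,0,0],"fingers":1},
])

```text
clock: 2.72
position: [0.5423, -0.21, 0.2438]
ee_rot: [-2.424, -1.997, -0.004]
force: [0.2, -0.5, 0.1]
width: 0.998
gripper_force: 0.0
```

```bash
cat >> h.py <<'E'
def rel(P,yaw=None):
    o=observe(); A=R.from_rotvec(o['ee_rot']); d=A.inv().apply(np.array(P)-o['position'])
    x=A.as_matrix()[:,0]; y0=np.degrees(np.arctan2(x[1],x[0]))
    print("pos",np.round(o['position'],4),"yaw",round(y0,2),"F",np.round(o['force'],2),"offset",np.round(d/.15,4), "twz", None if yaw is None else round(-(yaw-y0)/360,4))
E
python3 - <<'E'
from h import *
rel([.5836,-.1685,.106],78.5)
for n in("top","side"):
    im=get_image(n); cv2.imwrite(f"pics/{n}1.png",im[:,:,::-1])
t=cv2.imread("pics/top1.png");s=cv2.imread("pics/side1.png")
o=observe(); 
for n in("top","side"): print(proj(n,o['position']),proj(n,o['position']-[0,0,.017]))
k=4
cv2.imwrite("pics/c1.png",np.hstack([cv2.resize(t[180:280,370:460],None,fx=k,fy=k,interpolation=2),cv2.resize(s[120:220,270:360],None,fx=k,fy=k,interpolation=2)]))
E
```

```text
pos [ 0.5423 -0.21    0.2438] yaw 78.95 F [ 0.22 -0.45  0.05] offset [0.3223 0.2161 0.9198] twz 0.0013
[[233.58487738 459.86066033]] [[235.57824385 457.40947398]]
[[138.03983082 332.14582371]] [[143.85190506 332.03851536]]
```

View pics/c1.png

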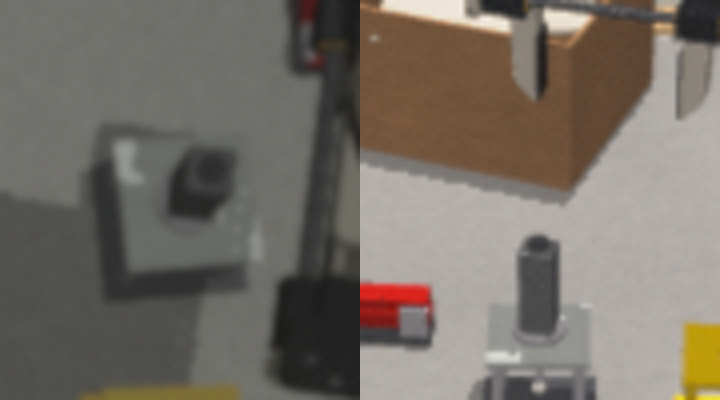

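The fingers show at side (314,145)/(351,149), close to the predicted position, and the probe still stands in the stand; the averaged estimate is good enough to grip.

jog_arm([
  {"offset":[0.322,0.216,0.1],"twist":[0,0,0],"fingers":1},
  {"offset":[0.322,0.216,0.4],"twist":[0,0,0],"fingers":0.2},
  {"offset":[0.322,0.216,0.75],"twist":[0,0,0],"fingers":0},
  {"offset":[0.322,0.216,0.919],"twist":[0,0,0],"fingers":-0.2},
  {"offset":[0.322,0.216,0.919],"twist":[0,0,0],"fingers":-1},
  {"offset":[0.322,0.216,0.919],"twist":[0,0,0],"fingers":-1},
  {"offset":[0.322,0.216,0.919],"twist":[0,0,0],"fingers":-1},
  {"offset":[0.322,0.216,0.919],"twist":[0,0,0],"fingers":-1},
])

```text
clock: 3.82
position: [0.5815, -0.1744, 0.1071]
ee_rot: [2.431, 1.987, 0.002]
force: [1.0, -0.7, 1.6]
width: 0.289
gripper_force: 1.5
```

```bash
python3 - <<'E'
from h import *
o=observe();print(o['width'],o['gripper_force'],o['force'],o['ft_torque'],o['clock']);rel([.5836,-.1685,.106],78.5)
E
```

```text
0.28912299209480186 1.4517324417829514 [ 0.99150804 -0.74091611  1.62617107] [-0.32998629 -0.67820299 -0.0076784 ] 3.825
pos [ 0.5815 -0.1744  0.1071] yaw 78.51 F [ 0.99 -0.74  1.63] offset [0.0416 0.0056 0.0071] twz 0.0
```

jog_arm([
  {"offset":[0,0,0],"twist":[0,0,0],"fingers":-0.2},
  {"offset":[0.03,0,0],"twist":[0,0,0],"fingers":-0.2},
  {"offset":[0.03,0,0],"twist":[0,0,0],"fingers":-0.2},
  {"offset":[0.03,0,0],"twist":[0,0,0],"fingers":-1},
  {"offset":[0.03,0,0],"twist":[0,0,0],"fingers":-1},
  {"offset":[0.03,0,0],"twist":[0,0,0],"fingers":-1},
  {"offset":[0.03,0,0],"twist":[0,0,0],"fingers":-1},
])

```text
clock: 4.7
position: [0.5831, -0.1699, 0.1064]
ee_rot: [2.431, 1.987, 0.003]
force: [5.6, -1.6, -1.5]
width: 0.258
gripper_force: 59.9
```

```bash
python3 - <<'E'
from h import *
o=observe();print(o['width'],o['gripper_force'],o['force'],o['ft_torque'],o['clock']);rel([.5836,-.1685,.106],78.5)
E
```

```text
0.2578566468531564 59.86608803272247 [ 5.59369711 -1.60824486 -1.52405744] [-0.28450963 -1.40006964 -0.00698471] 4.7
pos [ 0.5831 -0.1699  0.1064] yaw 78.52 F [ 5.59 -1.61 -1.52] offset [0.0098 0.0017 0.0025] twz 0.0001
```

jog_arm([
  {"offset":[0,0,-0.25],"twist":[0,0,0],"fingers":-1},
  {"offset":[0,0,-0.55],"twist":[0,0,0],"fingers":-1},
  {"offset":[0,0,-0.8],"twist":[0,0,0],"fingers":-1},
  {"offset":[0.25,-0.06,-0.8],"twist":[0,0,0],"fingers":-1},
  {"offset":[0.55,-0.14,-0.8],"twist":[0,0,0],"fingers":-1},
  {"offset":[0.88,-0.23,-0.8],"twist":[0,0,0],"fingers":-1},
])

```text
clock: 5.45
position: [0.573, -0.0329, 0.2253]
ee_rot: [-2.433, -1.986, 0.003]
force: [0.1, -0.2, -2.0]
width: 0.257
gripper_force: 59.9
```

jog_arm([
  {"offset":[0.35,-0.1,0],"twist":[0,0,0],"fingers":-1},
  {"offset":[0.7,-0.2,0],"twist":[0,0,0],"fingers":-1},
  {"offset":[0.88,-0.23,0],"twist":[0,0,0],"fingers":-1},
])

```text
clock: 5.82
position: [0.5647, 0.1063, 0.2255]
ee_rot: [-2.427, -1.992, 0.002]
force: [0.3, -0.3, -2.0]
width: 0.261
gripper_force: 59.9
```

jog_arm([
  {"offset":[0.35,-0.1,0],"twist":[0,0,0],"fingers":-1},
  {"offset":[0.65,-0.18,0],"twist":[0,0,0],"fingers":-1},
  {"offset":[0.88,-0.23,0],"twist":[0,0,0],"fingers":-1},
  {"offset":[0.88,-0.23,0],"twist":[0,0,0],"fingers":-1},
  {"offset":[0.88,-0.23,0],"twist":[0,0,0],"fingers":-1},
])

```text
clock: 6.45
position: [0.5586, 0.238, 0.2251]
ee_rot: [2.432, 1.988, -0.004]
force: [0.2, -0.4, -2.3]
width: 0.258
gripper_force: 59.9
```

```bash
python3 - <<'E'
from h import *
rel([.5607,.2386,.132],78.5)
for n in("top","side"):
    im=get_image(n); cv2.imwrite(f"pics/{n}2.png",im[:,:,::-1])
    for t in("probe_tip","probe_grip","left_lobe","right_lobe"): print(n,t,[(round(d['conf'],2),np.round(np.array(d['at'])*[480,640],1)) for d in landmark_of(t,n)])
    o=observe(); print("pred tip",proj(n,o['position']-[0,0,.081])); print(o['force'],o['ft_torque'],o['width'],o['clock'])
s=cv2.imread("pics/side2.png");t=cv2.imread("pics/top2.png");k=4
cv2.imwrite("pics/c2.png",np.hstack([cv2.resize(t[190:290,200:300],None,fx=k,fy=k,interpolation=2),cv2.resize(s[230:330,270:370],None,fx=k,fy=k,interpolation=2)]))
E
```

```text
pos [0.5586 0.238  0.2251] yaw 78.51 F [ 0.15 -0.41 -2.31] offset [0.0081 0.0135 0.6208] twz 0.0
top probe_tip [(0.66, array([242.1, 284.9]))]
top probe_grip []
top left_lobe [(0.91, array([246.8, 248.6])), (0.6, array([182.7, 208.9])), (0.29, array([243.2, 282.1]))]
top right_lobe [(0.79, array([243.5, 280.3]))]
pred tip [[240.54596642 214.58917138]]
[-0.7229952  -0.35150916 -2.3166647 ] [-0.0160245  -0.14343985  0.01672684] 0.25993964568810907 6.7
side probe_tip [(0.53, array([285.7, 311.6]))]
side probe_grip [(0.65, array([256.5, 308.7])), (0.33, array([193.3, 390.9]))]
side left_lobe [(0.97, array([300.1, 315.9]))]
side right_lobe [(0.84, array([277. , 311.8]))]
pred tip [[285.52780294 309.6571921 ]]
[-0.58380622  0.74799075 -2.27298496] [-0.02685563 -0.09427368 -0.03990452] 0.2576730603576143 6.95
```

View pics/c2.png

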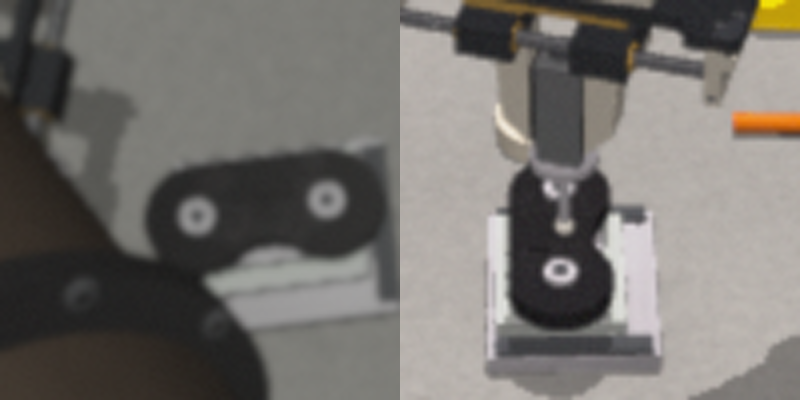

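The ball shows in the side view at (row 286, col 311), above the plate's left lobe line, consistent with prediction (+1.3 px). Descending and approaching from the left.

jog_arm([
  {"offset":[0.005,0.0165,0.3],"twist":[0,0,0],"fingers":-1},
  {"offset":[0.005,0.0165,0.55],"twist":[0,0,0],"fingers":-1},
  {"offset":[0.005,0.0165,0.618],"twist":[0,0,0],"fingers":-1},
  {"offset":[-0.02,0.024,0.618],"twist":[0,0,0],"fingers":-1},
  {"offset":[-0.045,0.032,0.618],"twist":[0,0,0],"fingers":-1},
  {"offset":[-0.065,0.038,0.618],"twist":[0,0,0],"fingers":-1},
  {"offset":[-0.074,0.041,0.618],"twist":[0,0,0],"fingers":-1},
  {"offset":[-0.074,0.041,0.618],"twist":[0,0,0],"fingers":-1},
  {"offset":[-0.074,0.041,0.618],"twist":[0,0,0],"fingers":-1},
])

```text
clock: 8.07
position: [0.5629, 0.2271, 0.1332]
ee_rot: [-2.432, -1.988, -0.0]
force: [0.2, -0.4, -1.5]
width: 0.263
gripper_force: 59.9
```

```bash
cat >> h.py <<'E'
def F(n=4,free=(0,0,0)):
    a=[];p=[]
    for i in range(n):
        get_image("side"); o=observe(); a.append(o['force']); p.append(o['position'])
    f=np.mean(a,0)-free; print("F",np.round(f,2),"sd",np.round(np.std(a,0),2),"pos",np.round(np.mean(p,0),5),"clk",o['clock']); return f,np.mean(p,0)
E
python3 - <<'E'
from h import *
F()
E
```

```text
F [-0.16  0.58 -2.32] sd [0.31 0.29 0.5 ] pos [0.56286 0.22707 0.13315] clk 8.275
```

jog_arm([
  {"offset":[-0.0065,0.002,0],"twist":[0,0,0],"fingers":-1},
  {"offset":[-0.013,0.004,0],"twist":[0,0,0],"fingers":-1},
  {"offset":[-0.013,0.004,0],"twist":[0,0,0],"fingers":-1},
])

```text
clock: 8.65
position: [0.5632, 0.2247, 0.1332]
ee_rot: [2.433, 1.988, -0.0]
force: [-0.6, 0.9, -1.7]
width: 0.257
gripper_force: 59.9
```

```bash
python3 - <<'E'
from h import *
F(6)
E
```

```text
F [ 0.1  -0.28 -2.01] sd [0.55 0.31 0.39] pos [0.5631  0.22489 0.13315] clk 8.95
```

jog_arm([
  {"offset":[-0.0065,0.002,0],"twist":[0,0,0],"fingers":-1},
  {"offset":[-0.013,0.004,0],"twist":[0,0,0],"fingers":-1},
  {"offset":[-0.013,0.004,0],"twist":[0,0,0],"fingers":-1},
])

```text
clock: 9.32
position: [0.5633, 0.2227, 0.1331]
ee_rot: [2.433, 1.988, -0.0]
force: [-0.2, -0.2, -1.6]
width: 0.258
gripper_force: 59.9
```

```bash
python3 - <<'E'
from h import *
F(6)
E
```

```text
F [ 0.16 -0.18 -1.82] sd [0.41 0.42 0.16] pos [0.5633  0.22286 0.13317] clk 9.625
```

jog_arm([
  {"offset":[-0.0065,0.002,0],"twist":[0,0,0],"fingers":-1},
  {"offset":[-0.012,0.0035,0],"twist":[0,0,0],"fingers":-1},
  {"offset":[-0.012,0.0035,0],"twist":[0,0,0],"fingers":-1},
])

```text
clock: 10.0
position: [0.5635, 0.2211, 0.1332]
ee_rot: [-2.432, -1.988, -0.0]
force: [-0.1, 0.8, -2.3]
width: 0.256
gripper_force: 59.9
```

```bash
python3 - <<'E'
from h import *
F(6)
E
```

```text
F [ 0.21  0.5  -2.06] sd [0.41 0.53 0.47] pos [0.56346 0.22108 0.13318] clk 10.3
```

jog_arm([
  {"offset":[-0.0065,0.002,0],"twist":[0,0,0],"fingers":-1},
  {"offset":[-0.0065,0.002,0],"twist":[0,0,0],"fingers":-1},
])

```text
clock: 10.55
position: [0.5636, 0.2203, 0.1332]
ee_rot: [-2.432, -1.988, -0.001]
force: [-0.5, 2.2, -1.4]
width: 0.261
gripper_force: 59.9
```

```bash
sed -i 's/a.append(o\[.force.\])/a.append(np.r_[o["force"],o["ft_torque"]*10])/; s/free=(0,0,0)/free=np.zeros(6)/' h.py; python3 - <<'E'
from h import *
F(6)
E
```

```text
F [-0.48  1.51 -1.31  5.25 -0.13  0.05] sd [0.54 0.33 0.28 0.38 0.24 0.18] pos [0.56357 0.22021 0.13324] clk 10.85
```

jog_arm([
  {"offset":[-0.005,0.0015,0],"twist":[0,0,0],"fingers":-1},
  {"offset":[-0.005,0.0015,0],"twist":[0,0,0],"fingers":-1},
])

```text
clock: 11.1
position: [0.5637, 0.2195, 0.1333]
ee_rot: [-2.432, -1.988, -0.001]
force: [-0.2, 3.7, -1.1]
width: 0.259
gripper_force: 59.9
```

```bash
python3 - <<'E'
from h import *
F(8)
E
```

```text
F [-0.11  3.04 -0.89  8.97  0.24  0.06] sd [0.59 0.32 0.39 0.49 0.3  0.44] pos [0.56365 0.21941 0.13323] clk 11.5
```

```bash
cat > tr.py <<'E'
from h import *
a=np.radians(5.6); fx=np.array([np.cos(a),np.sin(a)]); fy=np.array([-fx[1],fx[0]])
A0=np.degrees(np.arctan2(24.35,17.5)); A0=90-A0  # 35.7
S1=np.radians(90+A0)*35; S2=np.radians(2*A0)*25; TOT=2*S1+S2
def pt(s,L,pen):  # mm along path -> TCP xy (m), outward normal
    if s<S1: c=(0,0); ph=np.pi/2+s/35; r=35-pen; sg=1
    elif s<S1+S2: c=(-48.7,-35); ph=np.radians(A0)-(s-S1)/25; r=25+pen; sg=-1
    else: c=(0,-70); ph=np.radians(180-A0)+(s-S1-S2)/35; r=35-pen; sg=1
    u=np.array([np.cos(ph),np.sin(ph)]); q=(np.array(c)+r*u)/1000
    return np.array(L)+q[0]*fx+q[1]*fy, sg*(u[0]*fx+u[1]*fy)
def rows(L,s0,s1,n,pen=1.3,z=.1325):
    o=observe(); A=R.from_rotvec(o['ee_rot']).inv(); p0=o['position']
    for s in np.linspace(s0,s1,n+1)[1:]:
        xy,_=pt(s,L,pen); print('{"offset": [%.4f, %.4f, %.4f], "twist": [0,0,0], "fingers": -1},'%tuple(A.apply(np.r_[xy,z]-p0)/.15))
    print("normal at end",np.round(_,3),"S1,S2,TOT",S1,S2,TOT)
def res(L,s,free=(-.02,-.12),h=.30,n=6):
    f,p=F(n); fo=np.array([-(f[4]/10-free[1]),f[3]/10-free[0]])/h; xy,nn=pt(s,L,0)
    print("Fxy",np.round(fo,2),"normal",np.round(nn,3),"Fn",round(fo@nn,2),"Ft",round(fo@[-nn[1],nn[0]],2),"geom pen mm",round((xy-p[:2])@nn*1000,2))
E
python3 - <<'E'
from tr import *
rows((.567,.1863),0,18,9)
E
```

```text
{"offset": [-0.0008, -0.0125, 0.0047], "twist": [0,0,0], "fingers": -1},
{"offset": [-0.0056, -0.0244, 0.0047], "twist": [0,0,0], "fingers": -1},
{"offset": [-0.0111, -0.0360, 0.0047], "twist": [0,0,0], "fingers": -1},
{"offset": [-0.0172, -0.0473, 0.0047], "twist": [0,0,0], "fingers": -1},
{"offset": [-0.0240, -0.0582, 0.0047], "twist": [0,0,0], "fingers": -1},
{"offset": [-0.0314, -0.0687, 0.0047], "twist": [0,0,0], "fingers": -1},
{"offset": [-0.0393, -0.0788, 0.0047], "twist": [0,0,0], "fingers": -1},
{"offset": [-0.0479, -0.0884, 0.0047], "twist": [0,0,0], "fingers": -1},
{"offset": [-0.0569, -0.0974, 0.0047], "twist": [0,0,0], "fingers": -1},
normal at end [-0.575  0.818] S1,S2,TOT 76.78836706819207 31.157850900529553 184.7345850369137
```

jog_arm([
  {"offset":[-0.001,-0.0125,0.004],"twist":[0,0,0],"fingers":-1},
  {"offset":[-0.0056,-0.0244,0.004],"twist":[0,0,0],"fingers":-1},
  {"offset":[-0.0111,-0.036,0.004],"twist":[0,0,0],"fingers":-1},
  {"offset":[-0.0172,-0.0473,0.004],"twist":[0,0,0],"fingers":-1},
  {"offset":[-0.024,-0.0582,0.004],"twist":[0,0,0],"fingers":-1},
  {"offset":[-0.0314,-0.0687,0.004],"twist":[0,0,0],"fingers":-1},
  {"offset":[-0.0393,-0.0788,0.004],"twist":[0,0,0],"fingers":-1},
])

```text
clock: 12.38
position: [0.5506, 0.2157, 0.1325]
ee_rot: [-2.432, -1.988, 0.0]
force: [-0.6, 3.2, -2.2]
width: 0.257
gripper_force: 59.9
```

```bash
python3 - <<'E'
from tr import *
res((.567,.1863),14)
E
```

```text
F [-1.25  2.36 -1.8   7.06  3.46 -0.04] sd [0.43 0.18 0.61 0.06 0.62 0.15] pos [0.55054 0.21561 0.13249] clk 12.675
Fxy [-1.55  2.42] normal [-0.477  0.879] Fn 2.87 Ft 0.21 geom pen mm 1.39
```

```bash
python3 - <<'E'
from tr import *
rows((.567,.1863),14,30,8,pen=1.2)
E
```

```text
{"offset": [-0.0060, -0.0089, -0.0001], "twist": [0,0,0], "fingers": -1},
{"offset": [-0.0151, -0.0180, -0.0001], "twist": [0,0,0], "fingers": -1},
{"offset": [-0.0247, -0.0266, -0.0001], "twist": [0,0,0], "fingers": -1},
{"offset": [-0.0348, -0.0346, -0.0001], "twist": [0,0,0], "fingers": -1},
{"offset": [-0.0453, -0.0421, -0.0001], "twist": [0,0,0], "fingers": -1},
{"offset": [-0.0562, -0.0489, -0.0001], "twist": [0,0,0], "fingers": -1},
{"offset": [-0.0675, -0.0551, -0.0001], "twist": [0,0,0], "fingers": -1},
{"offset": [-0.0791, -0.0606, -0.0001], "twist": [0,0,0], "fingers": -1},
normal at end [-0.816  0.578] S1,S2,TOT 76.78836706819207 31.157850900529553 184.7345850369137
```

jog_arm([
  {"offset":[-0.006,-0.0089,0],"twist":[0,0,0],"fingers":-1},
  {"offset":[-0.0151,-0.018,0],"twist":[0,0,0],"fingers":-1},
  {"offset":[-0.0247,-0.0266,0],"twist":[0,0,0],"fingers":-1},
  {"offset":[-0.0348,-0.0346,0],"twist":[0,0,0],"fingers":-1},
  {"offset":[-0.0453,-0.0421,0],"twist":[0,0,0],"fingers":-1},
  {"offset":[-0.0562,-0.0489,0],"twist":[0,0,0],"fingers":-1},
])

```text
clock: 13.42
position: [0.5418, 0.2088, 0.1325]
ee_rot: [2.432, 1.988, -0.0]
force: [-1.5, 3.0, -2.3]
width: 0.258
gripper_force: 59.9
```

```bash
python3 - <<'E'
from tr import *
res((.567,.1863),26)
E
```

```text
F [-2.4   1.54 -1.57  5.21  5.51  0.13] sd [0.61 0.54 0.33 0.46 0.34 0.2 ] pos [0.54175 0.20866 0.13247] clk 13.725
Fxy [-2.24  1.8 ] normal [-0.745  0.667] Fn 2.87 Ft 0.15 geom pen mm 1.27
```

```bash
python3 - <<'E'
from tr import *
rows((.567,.1863),26,44,9,pen=1.1)
E
```

```text
{"offset": [-0.0109, -0.0067, -0.0002], "twist": [0,0,0], "fingers": -1},
{"offset": [-0.0225, -0.0123, -0.0002], "twist": [0,0,0], "fingers": -1},
{"offset": [-0.0345, -0.0171, -0.0002], "twist": [0,0,0], "fingers": -1},
{"offset": [-0.0467, -0.0213, -0.0001], "twist": [0,0,0], "fingers": -1},
{"offset": [-0.0592, -0.0248, -0.0001], "twist": [0,0,0], "fingers": -1},
{"offset": [-0.0718, -0.0276, -0.0001], "twist": [0,0,0], "fingers": -1},
{"offset": [-0.0845, -0.0296, -0.0001], "twist": [0,0,0], "fingers": -1},
{"offset": [-0.0974, -0.0309, -0.0001], "twist": [0,0,0], "fingers": -1},
{"offset": [-0.1103, -0.0315, -0.0001], "twist": [0,0,0], "fingers": -1},
normal at end [-0.977  0.214] S1,S2,TOT 76.78836706819207 31.157850900529553 184.7345850369137
```

jog_arm([
  {"offset":[-0.0109,-0.0067,0],"twist":[0,0,0],"fingers":-1},
  {"offset":[-0.0225,-0.0123,0],"twist":[0,0,0],"fingers":-1},
  {"offset":[-0.0345,-0.0171,0],"twist":[0,0,0],"fingers":-1},
  {"offset":[-0.0467,-0.0213,0],"twist":[0,0,0],"fingers":-1},
  {"offset":[-0.0592,-0.0248,0],"twist":[0,0,0],"fingers":-1},
  {"offset":[-0.0718,-0.0276,0],"twist":[0,0,0],"fingers":-1},
  {"offset":[-0.0845,-0.0296,0],"twist":[0,0,0],"fingers":-1},
])

```text
clock: 14.6
position: [0.535, 0.1972, 0.1325]
ee_rot: [2.432, 1.988, -0.001]
force: [-2.6, 1.8, -1.6]
width: 0.253
gripper_force: 59.9
```

```bash
python3 - <<'E'
from tr import *
res((.567,.1863),40)
rows((.567,.1863),40,60,10,pen=1.1)
E
```

```text
F [-2.55  0.96 -1.77  2.43  7.18  0.03] sd [0.36 0.73 0.22 0.76 0.34 0.39] pos [0.53501 0.19701 0.13248] clk 14.9
Fxy [-2.79  0.88] normal [-0.946  0.324] Fn 2.93 Ft 0.08 geom pen mm 1.26
{"offset": [-0.0122, -0.0023, -0.0000], "twist": [0,0,0], "fingers": -1},
{"offset": [-0.0251, -0.0029, -0.0000], "twist": [0,0,0], "fingers": -1},
{"offset": [-0.0380, -0.0027, -0.0000], "twist": [0,0,0], "fingers": -1},
{"offset": [-0.0509, -0.0018, 0.0000], "twist": [0,0,0], "fingers": -1},
{"offset": [-0.0637, -0.0002, 0.0000], "twist": [0,0,0], "fingers": -1},
{"offset": [-0.0764, 0.0022, 0.0000], "twist": [0,0,0], "fingers": -1},
{"offset": [-0.0889, 0.0053, 0.0000], "twist": [0,0,0], "fingers": -1},
{"offset": [-0.1013, 0.0091, 0.0000], "twist": [0,0,0], "fingers": -1},
{"offset": [-0.1134, 0.0136, 0.0000], "twist": [0,0,0], "fingers": -1},
{"offset": [-0.1252, 0.0187, 0.0000], "twist": [0,0,0], "fingers": -1},
normal at end [-0.971 -0.239] S1,S2,TOT 76.78836706819207 31.157850900529553 184.7345850369137
```

jog_arm([
  {"offset":[-0.0122,-0.0023,0],"twist":[0,0,0],"fingers":-1},
  {"offset":[-0.0251,-0.0029,0],"twist":[0,0,0],"fingers":-1},
  {"offset":[-0.038,-0.0027,0],"twist":[0,0,0],"fingers":-1},
  {"offset":[-0.0509,-0.0018,0],"twist":[0,0,0],"fingers":-1},
  {"offset":[-0.0637,-0.0002,0],"twist":[0,0,0],"fingers":-1},
  {"offset":[-0.0764,0.0022,0],"twist":[0,0,0],"fingers":-1},
  {"offset":[-0.0889,0.0053,0],"twist":[0,0,0],"fingers":-1},
  {"offset":[-0.1013,0.0091,0],"twist":[0,0,0],"fingers":-1},
  {"offset":[-0.1134,0.0136,0],"twist":[0,0,0],"fingers":-1},
  {"offset":[-0.1252,0.0187,0],"twist":[0,0,0],"fingers":-1},
])

```text
clock: 16.15
position: [0.5342, 0.1782, 0.1325]
ee_rot: [2.432, 1.988, -0.0]
force: [-3.9, 0.6, -2.5]
width: 0.259
gripper_force: 59.9
```

```bash
python3 - <<'E'
from tr import *
res((.567,.1863),60)
rows((.567,.1863),60,78,9,pen=1.2)
E
```

```text
F [-2.69 -1.22 -1.62 -2.13  6.   -0.06] sd [0.34 0.5  0.68 0.61 0.26 0.23] pos [0.53424 0.17805 0.13252] clk 16.45
Fxy [-2.4  -0.64] normal [-0.971 -0.239] Fn 2.48 Ft 0.05 geom pen mm 1.22
{"offset": [-0.0113, 0.0058, 0.0000], "twist": [0,0,0], "fingers": -1},
{"offset": [-0.0224, 0.0122, 0.0000], "twist": [0,0,0], "fingers": -1},
{"offset": [-0.0331, 0.0193, 0.0000], "twist": [0,0,0], "fingers": -1},
{"offset": [-0.0434, 0.0271, 0.0000], "twist": [0,0,0], "fingers": -1},
{"offset": [-0.0533, 0.0353, 0.0000], "twist": [0,0,0], "fingers": -1},
{"offset": [-0.0627, 0.0442, 0.0000], "twist": [0,0,0], "fingers": -1},
{"offset": [-0.0715, 0.0535, 0.0000], "twist": [0,0,0], "fingers": -1},
{"offset": [-0.0798, 0.0634, 0.0000], "twist": [0,0,0], "fingers": -1},
{"offset": [-0.0881, 0.0741, 0.0000], "twist": [0,0,0], "fingers": -1},
normal at end [-0.782 -0.623] S1,S2,TOT 76.78836706819207 31.157850900529553 184.7345850369137
```

jog_arm([
  {"offset":[-0.0113,0.006,0],"twist":[0,0,0],"fingers":-1},
  {"offset":[-0.022,0.0128,0],"twist":[0,0,0],"fingers":-1},
  {"offset":[-0.0325,0.02,0],"twist":[0,0,0],"fingers":-1},
  {"offset":[-0.0426,0.0279,0],"twist":[0,0,0],"fingers":-1},
  {"offset":[-0.0524,0.0362,0],"twist":[0,0,0],"fingers":-1},
  {"offset":[-0.0617,0.0451,0],"twist":[0,0,0],"fingers":-1},
  {"offset":[-0.0705,0.0544,0],"twist":[0,0,0],"fingers":-1},
  {"offset":[-0.0788,0.0643,0],"twist":[0,0,0],"fingers":-1},
])

```text
clock: 17.45
position: [0.5414, 0.1648, 0.1326]
ee_rot: [2.432, 1.988, -0.0]
force: [-3.3, -0.9, -1.6]
width: 0.257
gripper_force: 59.9
```

```bash
python3 - <<'E'
from tr import *
res((.567,.1863),76)
rows((.567,.1863),76,92,8,pen=1.2)
E
```

```text
F [-1.83 -1.88 -1.95 -4.6   4.73 -0.01] sd [0.71 0.42 0.53 0.31 0.53 0.35] pos [0.54145 0.16464 0.13255] clk 17.75
Fxy [-1.98 -1.47] normal [-0.766 -0.643] Fn 2.46 Ft -0.15 geom pen mm 1.51
{"offset": [-0.0099, 0.0092, 0.0005], "twist": [0,0,0], "fingers": -1},
{"offset": [-0.0193, 0.0196, 0.0005], "twist": [0,0,0], "fingers": -1},
{"offset": [-0.0295, 0.0291, 0.0005], "twist": [0,0,0], "fingers": -1},
{"offset": [-0.0404, 0.0378, 0.0005], "twist": [0,0,0], "fingers": -1},
{"offset": [-0.0520, 0.0456, 0.0005], "twist": [0,0,0], "fingers": -1},
{"offset": [-0.0642, 0.0525, 0.0005], "twist": [0,0,0], "fingers": -1},
{"offset": [-0.0769, 0.0584, 0.0006], "twist": [0,0,0], "fingers": -1},
{"offset": [-0.0900, 0.0632, 0.0006], "twist": [0,0,0], "fingers": -1},
normal at end [-0.994 -0.112] S1,S2,TOT 76.78836706819207 31.157850900529553 184.7345850369137
```

```bash
python3 - <<'E'
from tr import *
rows((.5671,.1865),76,96,10,pen=1.3)
E
```

```text
{"offset": [-0.0080, 0.0101, 0.0005], "twist": [0,0,0], "fingers": -1},
{"offset": [-0.0174, 0.0204, 0.0005], "twist": [0,0,0], "fingers": -1},
{"offset": [-0.0276, 0.0300, 0.0005], "twist": [0,0,0], "fingers": -1},
{"offset": [-0.0386, 0.0388, 0.0005], "twist": [0,0,0], "fingers": -1},
{"offset": [-0.0502, 0.0466, 0.0005], "twist": [0,0,0], "fingers": -1},
{"offset": [-0.0624, 0.0535, 0.0005], "twist": [0,0,0], "fingers": -1},
{"offset": [-0.0752, 0.0594, 0.0006], "twist": [0,0,0], "fingers": -1},
{"offset": [-0.0883, 0.0642, 0.0006], "twist": [0,0,0], "fingers": -1},
{"offset": [-0.1018, 0.0680, 0.0006], "twist": [0,0,0], "fingers": -1},
{"offset": [-0.1156, 0.0707, 0.0006], "twist": [0,0,0], "fingers": -1},
normal at end [-0.999  0.048] S1,S2,TOT 76.78836706819207 31.157850900529553 184.7345850369137
```

jog_arm([
  {"offset":[-0.0085,0.0101,0],"twist":[0,0,0],"fingers":-1},
  {"offset":[-0.0174,0.0204,0],"twist":[0,0,0],"fingers":-1},
  {"offset":[-0.0276,0.03,0],"twist":[0,0,0],"fingers":-1},
  {"offset":[-0.0386,0.0388,0],"twist":[0,0,0],"fingers":-1},
  {"offset":[-0.0502,0.0466,0],"twist":[0,0,0],"fingers":-1},
  {"offset":[-0.0624,0.0535,0],"twist":[0,0,0],"fingers":-1},
  {"offset":[-0.0752,0.0594,0],"twist":[0,0,0],"fingers":-1},
])

```text
clock: 18.62
position: [0.5478, 0.1522, 0.1326]
ee_rot: [-2.432, -1.988, -0.0]
force: [-2.5, 0.3, -2.0]
width: 0.257
gripper_force: 59.9
```

```bash
python3 - <<'E'
from tr import *
res((.5671,.1865),90)
rows((.5671,.1865),90,108,9,pen=1.3)
E
```

```text
F [-3.06 -0.41 -1.6  -1.44  7.   -0.06] sd [0.52 0.19 0.37 0.56 0.28 0.29] pos [0.54781 0.15194 0.13257] clk 18.925
Fxy [-2.73 -0.41] normal [-0.982 -0.191] Fn 2.76 Ft -0.12 geom pen mm 1.25
{"offset": [-0.0138, 0.0056, 0.0006], "twist": [0,0,0], "fingers": -1},
{"offset": [-0.0273, 0.0093, 0.0006], "twist": [0,0,0], "fingers": -1},
{"offset": [-0.0411, 0.0120, 0.0006], "twist": [0,0,0], "fingers": -1},
{"offset": [-0.0550, 0.0136, 0.0006], "twist": [0,0,0], "fingers": -1},
{"offset": [-0.0691, 0.0141, 0.0006], "twist": [0,0,0], "fingers": -1},
{"offset": [-0.0831, 0.0134, 0.0006], "twist": [0,0,0], "fingers": -1},
{"offset": [-0.0970, 0.0116, 0.0006], "twist": [0,0,0], "fingers": -1},
{"offset": [-0.1107, 0.0087, 0.0006], "twist": [0,0,0], "fingers": -1},
{"offset": [-0.1241, 0.0046, 0.0006], "twist": [0,0,0], "fingers": -1},
normal at end [-0.866  0.5  ] S1,S2,TOT 76.78836706819207 31.157850900529553 184.7345850369137
```

jog_arm([
  {"offset":[-0.0138,0.0053,0],"twist":[0,0,0],"fingers":-1},
  {"offset":[-0.0273,0.0092,0],"twist":[0,0,0],"fingers":-1},
  {"offset":[-0.0411,0.012,0],"twist":[0,0,0],"fingers":-1},
  {"offset":[-0.055,0.0136,0],"twist":[0,0,0],"fingers":-1},
  {"offset":[-0.0691,0.0141,0],"twist":[0,0,0],"fingers":-1},
  {"offset":[-0.0831,0.0134,0],"twist":[0,0,0],"fingers":-1},
])

```text
clock: 19.68
position: [0.5473, 0.1395, 0.1326]
ee_rot: [-2.432, -1.988, -0.0]
force: [-2.0, 1.1, -1.5]
width: 0.266
gripper_force: 59.9
```

```bash
python3 - <<'E'
from tr import *
res((.5671,.1865),102)
rows((.5671,.1865),102,124,11,pen=1.3)
E
```

```text
F [-2.78  1.08 -1.54  2.23  7.19  0.07] sd [0.46 0.29 0.24 0.59 0.32 0.39] pos [0.54723 0.1393  0.13259] clk 19.975
Fxy [-2.8   0.81] normal [-0.959  0.284] Fn 2.91 Ft 0.02 geom pen mm 1.3
{"offset": [-0.0136, -0.0016, 0.0006], "twist": [0,0,0], "fingers": -1},
{"offset": [-0.0273, -0.0045, 0.0006], "twist": [0,0,0], "fingers": -1},
{"offset": [-0.0406, -0.0086, 0.0006], "twist": [0,0,0], "fingers": -1},
{"offset": [-0.0529, -0.0124, 0.0006], "twist": [0,0,0], "fingers": -1},
{"offset": [-0.0654, -0.0154, 0.0007], "twist": [0,0,0], "fingers": -1},
{"offset": [-0.0780, -0.0177, 0.0007], "twist": [0,0,0], "fingers": -1},
{"offset": [-0.0908, -0.0193, 0.0007], "twist": [0,0,0], "fingers": -1},
{"offset": [-0.1036, -0.0201, 0.0007], "twist": [0,0,0], "fingers": -1},
{"offset": [-0.1164, -0.0203, 0.0007], "twist": [0,0,0], "fingers": -1},
{"offset": [-0.1292, -0.0196, 0.0007], "twist": [0,0,0], "fingers": -1},
{"offset": [-0.1420, -0.0183, 0.0007], "twist": [0,0,0], "fingers": -1},
normal at end [-0.998  0.067] S1,S2,TOT 76.78836706819207 31.157850900529553 184.7345850369137
```

jog_arm([
  {"offset":[-0.0136,-0.0019,0],"twist":[0,0,0],"fingers":-1},
  {"offset":[-0.0273,-0.005,0],"twist":[0,0,0],"fingers":-1},
  {"offset":[-0.0406,-0.0091,0],"twist":[0,0,0],"fingers":-1},
  {"offset":[-0.0529,-0.013,0],"twist":[0,0,0],"fingers":-1},
  {"offset":[-0.0654,-0.016,0],"twist":[0,0,0],"fingers":-1},
  {"offset":[-0.078,-0.0183,0],"twist":[0,0,0],"fingers":-1},
])

```text
clock: 20.72
position: [0.5422, 0.1284, 0.1326]
ee_rot: [2.432, 1.988, -0.0]
force: [-2.1, 1.4, -1.4]
width: 0.261
gripper_force: 59.9
```

```bash
python3 - <<'E'
from tr import *
res((.5671,.1865),114)
rows((.5671,.1865),114,138,12,pen=1.2)
E
```

```text
F [-2.37  0.84 -1.78  2.22  6.11 -0.22] sd [0.48 0.5  0.61 0.78 0.23 0.22] pos [0.54211 0.12823 0.13253] clk 21.025
Fxy [-2.44  0.81] normal [-0.939  0.345] Fn 2.57 Ft 0.08 geom pen mm 1.2
{"offset": [-0.0119, -0.0014, 0.0002], "twist": [0,0,0], "fingers": -1},
{"offset": [-0.0248, -0.0023, 0.0002], "twist": [0,0,0], "fingers": -1},
{"offset": [-0.0377, -0.0024, 0.0002], "twist": [0,0,0], "fingers": -1},
{"offset": [-0.0505, -0.0018, 0.0002], "twist": [0,0,0], "fingers": -1},
{"offset": [-0.0633, -0.0004, 0.0002], "twist": [0,0,0], "fingers": -1},
{"offset": [-0.0760, 0.0016, 0.0002], "twist": [0,0,0], "fingers": -1},
{"offset": [-0.0886, 0.0044, 0.0002], "twist": [0,0,0], "fingers": -1},
{"offset": [-0.1010, 0.0080, 0.0002], "twist": [0,0,0], "fingers": -1},
{"offset": [-0.1131, 0.0122, 0.0002], "twist": [0,0,0], "fingers": -1},
{"offset": [-0.1250, 0.0171, 0.0002], "twist": [0,0,0], "fingers": -1},
{"offset": [-0.1367, 0.0227, 0.0002], "twist": [0,0,0], "fingers": -1},
{"offset": [-0.1479, 0.0289, 0.0002], "twist": [0,0,0], "fingers": -1},
normal at end [-0.945 -0.327] S1,S2,TOT 76.78836706819207 31.157850900529553 184.7345850369137
```

jog_arm([
  {"offset":[-0.0119,-0.0014,0],"twist":[0,0,0],"fingers":-1},
  {"offset":[-0.0248,-0.0023,0],"twist":[0,0,0],"fingers":-1},
  {"offset":[-0.0377,-0.0024,0],"twist":[0,0,0],"fingers":-1},
  {"offset":[-0.0505,-0.0018,0],"twist":[0,0,0],"fingers":-1},
  {"offset":[-0.0633,-0.0004,0],"twist":[0,0,0],"fingers":-1},
  {"offset":[-0.076,0.0016,0],"twist":[0,0,0],"fingers":-1},
  {"offset":[-0.0886,0.0044,0],"twist":[0,0,0],"fingers":-1},
  {"offset":[-0.101,0.008,0],"twist":[0,0,0],"fingers":-1},
])

```text
clock: 22.02
position: [0.5403, 0.1133, 0.1325]
ee_rot: [2.432, 1.988, -0.0]
force: [-2.8, 1.5, -2.5]
width: 0.257
gripper_force: 59.9
```

```bash
python3 - <<'E'
from tr import *
res((.5671,.1865),130)
rows((.5671,.1865),130,154,12,pen=1.3)
E
```

```text
F [-2.6  -0.67 -1.51 -1.16  6.43 -0.3 ] sd [0.54 0.4  0.52 0.73 0.24 0.15] pos [0.54038 0.11311 0.13252] clk 22.325
Fxy [-2.54 -0.32] normal [-0.995 -0.104] Fn 2.56 Ft 0.05 geom pen mm 1.24
{"offset": [-0.0120, 0.0045, 0.0003], "twist": [0,0,0], "fingers": -1},
{"offset": [-0.0239, 0.0094, 0.0003], "twist": [0,0,0], "fingers": -1},
{"offset": [-0.0354, 0.0149, 0.0003], "twist": [0,0,0], "fingers": -1},
{"offset": [-0.0467, 0.0211, 0.0003], "twist": [0,0,0], "fingers": -1},
{"offset": [-0.0575, 0.0280, 0.0003], "twist": [0,0,0], "fingers": -1},
{"offset": [-0.0680, 0.0354, 0.0003], "twist": [0,0,0], "fingers": -1},
{"offset": [-0.0780, 0.0435, 0.0003], "twist": [0,0,0], "fingers": -1},
{"offset": [-0.0875, 0.0520, 0.0003], "twist": [0,0,0], "fingers": -1},
{"offset": [-0.0966, 0.0612, 0.0003], "twist": [0,0,0], "fingers": -1},
{"offset": [-0.1051, 0.0708, 0.0003], "twist": [0,0,0], "fingers": -1},
{"offset": [-0.1130, 0.0809, 0.0003], "twist": [0,0,0], "fingers": -1},
{"offset": [-0.1203, 0.0914, 0.0003], "twist": [0,0,0], "fingers": -1},
normal at end [-0.704 -0.711] S1,S2,TOT 76.78836706819207 31.157850900529553 184.7345850369137
```

jog_arm([
  {"offset":[-0.012,0.0045,0],"twist":[0,0,0],"fingers":-1},
  {"offset":[-0.0239,0.0094,0],"twist":[0,0,0],"fingers":-1},
  {"offset":[-0.0354,0.0149,0],"twist":[0,0,0],"fingers":-1},
  {"offset":[-0.0467,0.0211,0],"twist":[0,0,0],"fingers":-1},
  {"offset":[-0.0575,0.028,0],"twist":[0,0,0],"fingers":-1},
  {"offset":[-0.068,0.0354,0],"twist":[0,0,0],"fingers":-1},
  {"offset":[-0.078,0.0435,0],"twist":[0,0,0],"fingers":-1},
  {"offset":[-0.0875,0.052,0],"twist":[0,0,0],"fingers":-1},
])

```text
clock: 23.32
position: [0.5455, 0.0989, 0.1326]
ee_rot: [2.432, 1.988, -0.0]
force: [-2.1, 0.0, -2.0]
width: 0.257
gripper_force: 59.9
```

```bash
python3 - <<'E'
from tr import *
res((.5671,.1865),146)
rows((.5671,.1865),146,170,12,pen=1.4)
E
```

```text
F [-2.01 -1.51 -2.15 -4.5   5.28 -0.01] sd [0.48 0.31 0.55 0.75 0.33 0.27] pos [0.5456  0.09873 0.13257] clk 23.625
Fxy [-2.16 -1.43] normal [-0.846 -0.533] Fn 2.59 Ft 0.06 geom pen mm 1.38
{"offset": [-0.0088, 0.0088, 0.0006], "twist": [0,0,0], "fingers": -1},
{"offset": [-0.0172, 0.0184, 0.0006], "twist": [0,0,0], "fingers": -1},
{"offset": [-0.0251, 0.0285, 0.0006], "twist": [0,0,0], "fingers": -1},
{"offset": [-0.0324, 0.0390, 0.0006], "twist": [0,0,0], "fingers": -1},
{"offset": [-0.0392, 0.0499, 0.0006], "twist": [0,0,0], "fingers": -1},
{"offset": [-0.0452, 0.0612, 0.0006], "twist": [0,0,0], "fingers": -1},
{"offset": [-0.0506, 0.0728, 0.0006], "twist": [0,0,0], "fingers": -1},
{"offset": [-0.0554, 0.0847, 0.0006], "twist": [0,0,0], "fingers": -1},
{"offset": [-0.0594, 0.0968, 0.0006], "twist": [0,0,0], "fingers": -1},
{"offset": [-0.0628, 0.1091, 0.0006], "twist": [0,0,0], "fingers": -1},
{"offset": [-0.0655, 0.1217, 0.0006], "twist": [0,0,0], "fingers": -1},
{"offset": [-0.0674, 0.1343, 0.0006], "twist": [0,0,0], "fingers": -1},
normal at end [-0.318 -0.948] S1,S2,TOT 76.78836706819207 31.157850900529553 184.7345850369137
```

jog_arm([
  {"offset":[-0.0088,0.0088,0],"twist":[0,0,0],"fingers":-1},
  {"offset":[-0.0172,0.0184,0],"twist":[0,0,0],"fingers":-1},
  {"offset":[-0.0251,0.0285,0],"twist":[0,0,0],"fingers":-1},
  {"offset":[-0.0324,0.039,0],"twist":[0,0,0],"fingers":-1},
  {"offset":[-0.0392,0.0499,0],"twist":[0,0,0],"fingers":-1},
  {"offset":[-0.0452,0.0612,0],"twist":[0,0,0],"fingers":-1},
  {"offset":[-0.0506,0.0728,0],"twist":[0,0,0],"fingers":-1},
  {"offset":[-0.0554,0.0847,0],"twist":[0,0,0],"fingers":-1},
])

```text
clock: 24.62
position: [0.5564, 0.0883, 0.1326]
ee_rot: [2.432, 1.988, 0.0]
force: [-2.2, -1.1, -2.4]
width: 0.258
gripper_force: 59.9
```

```bash
python3 - <<'E'
from tr import *
res((.5671,.1865),162)
rows((.5671,.1865),162,188,13,pen=1.4)
E
```

```text
F [-0.97 -1.98 -1.99 -6.19  2.18  0.08] sd [0.42 0.68 0.35 0.36 0.52 0.25] pos [0.55652 0.08821 0.13261] clk 24.925
Fxy [-1.13 -2.  ] normal [-0.524 -0.852] Fn 2.29 Ft 0.09 geom pen mm 1.5
{"offset": [-0.0049, 0.0117, 0.0008], "twist": [0,0,0], "fingers": -1},
{"offset": [-0.0082, 0.0241, 0.0008], "twist": [0,0,0], "fingers": -1},
{"offset": [-0.0109, 0.0366, 0.0008], "twist": [0,0,0], "fingers": -1},
{"offset": [-0.0128, 0.0493, 0.0008], "twist": [0,0,0], "fingers": -1},
{"offset": [-0.0140, 0.0620, 0.0008], "twist": [0,0,0], "fingers": -1},
{"offset": [-0.0145, 0.0748, 0.0008], "twist": [0,0,0], "fingers": -1},
{"offset": [-0.0142, 0.0876, 0.0009], "twist": [0,0,0], "fingers": -1},
{"offset": [-0.0132, 0.1004, 0.0009], "twist": [0,0,0], "fingers": -1},
{"offset": [-0.0115, 0.1130, 0.0009], "twist": [0,0,0], "fingers": -1},
{"offset": [-0.0091, 0.1256, 0.0009], "twist": [0,0,0], "fingers": -1},
{"offset": [-0.0059, 0.1380, 0.0009], "twist": [0,0,0], "fingers": -1},
{"offset": [-0.0021, 0.1502, 0.0009], "twist": [0,0,0], "fingers": -1},
{"offset": [0.0025, 0.1622, 0.0009], "twist": [0,0,0], "fingers": -1},
normal at end [ 0.19  -0.982] S1,S2,TOT 76.78836706819207 31.157850900529553 184.7345850369137
```

jog_arm([
  {"offset":[-0.004,0.0117,0],"twist":[0,0,0],"fingers":-1},
  {"offset":[-0.0064,0.0241,0],"twist":[0,0,0],"fingers":-1},
  {"offset":[-0.0089,0.0366,0],"twist":[0,0,0],"fingers":-1},
  {"offset":[-0.0108,0.0493,0],"twist":[0,0,0],"fingers":-1},
  {"offset":[-0.012,0.062,0],"twist":[0,0,0],"fingers":-1},
  {"offset":[-0.0125,0.0748,0],"twist":[0,0,0],"fingers":-1},
  {"offset":[-0.0122,0.0876,0],"twist":[0,0,0],"fingers":-1},
])

```text
clock: 25.8
position: [0.569, 0.0839, 0.1326]
ee_rot: [2.432, 1.988, 0.0]
force: [-1.5, -1.9, -2.1]
width: 0.259
gripper_force: 59.9
```

```bash
python3 - <<'E'
from tr import *
res((.5671,.1865),176)
rows((.5671,.1865),176,188,6,pen=1.7)
E
```

```text
F [-0.34 -2.15 -2.26 -7.16 -0.12 -0.  ] sd [0.43 0.36 0.25 0.31 0.71 0.32] pos [0.56908 0.08396 0.13264] clk 26.1
Fxy [-0.36 -2.32] normal [-0.151 -0.988] Fn 2.35 Ft -0.0 geom pen mm 1.77
{"offset": [0.0004, 0.0124, 0.0011], "twist": [0,0,0], "fingers": -1},
{"offset": [0.0021, 0.0250, 0.0011], "twist": [0,0,0], "fingers": -1},
{"offset": [0.0045, 0.0375, 0.0011], "twist": [0,0,0], "fingers": -1},
{"offset": [0.0076, 0.0497, 0.0011], "twist": [0,0,0], "fingers": -1},
{"offset": [0.0114, 0.0618, 0.0011], "twist": [0,0,0], "fingers": -1},
{"offset": [0.0159, 0.0737, 0.0011], "twist": [0,0,0], "fingers": -1},
normal at end [ 0.19  -0.982] S1,S2,TOT 76.78836706819207 31.157850900529553 184.7345850369137
```

jog_arm([
  {"offset":[0.001,0.0124,0],"twist":[0,0,0],"fingers":-1},
  {"offset":[0.003,0.025,0],"twist":[0,0,0],"fingers":-1},
  {"offset":[0.0057,0.0375,0],"twist":[0,0,0],"fingers":-1},
  {"offset":[0.0088,0.0497,0],"twist":[0,0,0],"fingers":-1},
  {"offset":[0.0127,0.0618,0],"twist":[0,0,0],"fingers":-1},
  {"offset":[0.0172,0.0737,0],"twist":[0,0,0],"fingers":-1},
])

```text
clock: 26.85
position: [0.5803, 0.0844, 0.1326]
ee_rot: [2.432, 1.988, 0.0]
force: [-0.6, -3.4, -2.1]
width: 0.256
gripper_force: 59.9
```

```bash
python3 - <<'E'
from tr import *
res((.5671,.1865),188,n=4)
E
```

```text
F [ 0.39 -2.36 -2.44 -6.83 -2.53 -0.03] sd [0.72 0.37 0.8  0.51 0.5  0.26] pos [0.58048 0.08443 0.13263] clk 27.05
Fxy [ 0.44 -2.21] normal [ 0.19  -0.982] Fn 2.26 Ft 0.02 geom pen mm 1.94
```

Sweep done with steady 2.3–2.9 N. Leaving to the right, then up.

jog_arm([
  {"offset":[-0.08,0.025,0],"twist":[0,0,0],"fingers":-1},
  {"offset":[-0.19,0.059,0],"twist":[0,0,0],"fingers":-1},
  {"offset":[-0.24,0.07,-0.2],"twist":[0,0,0],"fingers":-1},
  {"offset":[-0.4,0.09,-0.5],"twist":[0,0,0],"fingers":-1},
  {"offset":[-0.7,0.15,-0.63],"twist":[0,0,0],"fingers":-1},
  {"offset":[-1,0.21,-0.63],"twist":[0,0,0],"fingers":-1},
  {"offset":[-1,0.21,-0.63],"twist":[0,0,0],"fingers":-1},
  {"offset":[-1,0.21,-0.63],"twist":[0,0,0],"fingers":-1},
])

```text
clock: 28.05
position: [0.5808, -0.0696, 0.227]
ee_rot: [-2.433, -1.986, -0.0]
force: [-0.3, 0.9, -2.9]
width: 0.259
gripper_force: 59.9
```

```bash
python3 - <<'E'
from h import *
F(4); rel([.5838,-.1697,.226],78.52)
E
```

```text
F [ 0.18  0.14 -1.97 -0.19 -0.63 -0.19] sd [0.15 0.32 0.11 0.28 0.27 0.18] pos [ 0.581   -0.06811  0.227  ] clk 28.25
pos [ 0.5811 -0.0678  0.227 ] yaw 78.62 F [ 0.37 -0.29 -2.09] offset [-0.6621  0.1518  0.0064] twz 0.0003
```

jog_arm([
  {"offset":[-0.35,0.08,0],"twist":[0,0,0],"fingers":-1},
  {"offset":[-0.6,0.135,0],"twist":[0,0,0],"fingers":-1},
  {"offset":[-0.66,0.152,0],"twist":[0,0,0],"fingers":-1},
  {"offset":[-0.66,0.152,0],"twist":[0,0,0],"fingers":-1},
  {"offset":[-0.66,0.152,0],"twist":[0,0,0],"fingers":-1},
  {"offset":[-0.66,0.152,0],"twist":[0,0,0],"fingers":-1},
])

```text
clock: 29.0
position: [0.584, -0.1688, 0.2272]
ee_rot: [-2.43, -1.991, -0.001]
force: [0.4, 0.4, -2.0]
width: 0.261
gripper_force: 59.9
```

```bash
python3 - <<'E'
from h import *
F(4); rel([.5838,-.1697,.150],78.52)
for n in("side",):
    im=get_image(n); cv2.imwrite(f"pics/{n}3.png",im[:,:,::-1])
s=cv2.imread("pics/side3.png");k=5
cv2.imwrite("pics/c3.png",cv2.resize(s[110:230,260:370],None,fx=k,fy=k,interpolation=2))
o=observe();print(proj("side",o['position']-[0,0,.081]))
E
```

```text
F [ 0.15 -0.04 -2.1  -0.52 -0.9   0.13] sd [0.28 0.36 0.52 0.03 0.19 0.36] pos [ 0.58387 -0.16959  0.22718] clk 29.2
pos [ 0.5838 -0.17    0.2272] yaw 78.57 F [-0.25  0.26 -2.57] offset [ 0.0017 -0.0006  0.5144] twz 0.0001
[[178.44968679 313.85663851]]
```

View pics/c3.png

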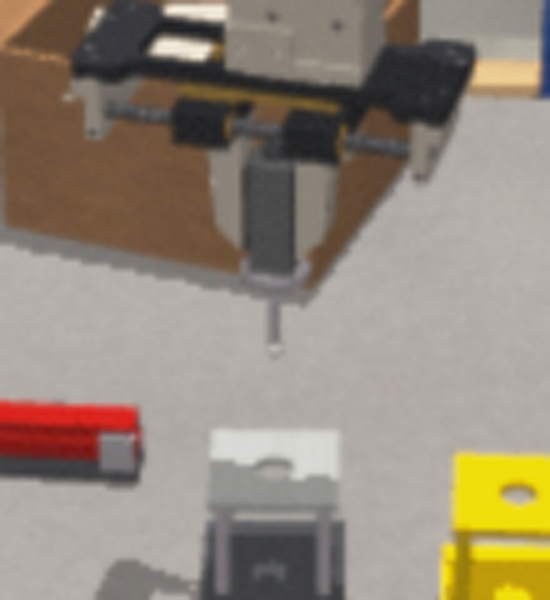

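The probe hangs upright with the ball (crop 274,348) directly above the stand hole (272,468). Lowering.

jog_arm([
  {"offset":[0,0,0.25],"twist":[0,0,0],"fingers":-1},
  {"offset":[0,0,0.45],"twist":[0,0,0],"fingers":-1},
  {"offset":[0,0,0.6],"twist":[0,0,0],"fingers":-1},
  {"offset":[0,0,0.72],"twist":[0,0,0],"fingers":-1},
  {"offset":[0,0,0.72],"twist":[0,0,0],"fingers":-1},
  {"offset":[0,0,0.72],"twist":[0,0,0],"fingers":-1},
])

```text
clock: 30.0
position: [0.5844, -0.1705, 0.1199]
ee_rot: [2.432, 1.988, 0.001]
force: [0.4, -0.1, -1.8]
width: 0.256
gripper_force: 59.9
```

```bash
python3 - <<'E'
from h import *
F(4); rel([.5838,-.1697,.1064],78.52)
E
```

```text
F [-0.1  -0.28 -1.81 -0.22 -0.99 -0.13] sd [0.21 0.38 0.28 0.3  0.25 0.23] pos [ 0.58442 -0.17056  0.1201 ] clk 30.2
pos [ 0.5843 -0.1706  0.1199] yaw 78.52 F [ 0.11 -0.02 -1.63] offset [ 0.0051 -0.0045  0.0903] twz 0.0
```

jog_arm([
  {"offset":[0.003,-0.002,0.03],"twist":[0,0,0],"fingers":-1},
  {"offset":[0.005,-0.004,0.06],"twist":[0,0,0],"fingers":-1},
  {"offset":[0.005,-0.004,0.08],"twist":[0,0,0],"fingers":-1},
  {"offset":[0.005,-0.004,0.088],"twist":[0,0,0],"fingers":-1},
  {"offset":[0.005,-0.004,0.088],"twist":[0,0,0],"fingers":-1},
])

```text
clock: 30.82
position: [0.5836, -0.1697, 0.106]
ee_rot: [2.432, 1.988, 0.001]
force: [1.9, -0.1, -2.4]
width: 0.256
gripper_force: 59.9
```

```bash
python3 - <<'E'
from h import *
F(4); rel([.5838,-.1697,.1064],78.52)
E
```

```text
F [ 2.23 -0.63 -1.64 -1.72 -5.33  0.13] sd [0.65 0.72 0.26 0.28 0.41 0.31] pos [ 0.58362 -0.16971  0.10599] clk 31.025
pos [ 0.5836 -0.1697  0.106 ] yaw 78.52 F [ 2.96 -0.71 -1.45] offset [ 0.0005  0.0013 -0.0028] twz 0.0
```

jog_arm([
  {"offset":[0,0.004,0.002],"twist":[0,0,0],"fingers":-1},
  {"offset":[0,0.006,0.004],"twist":[0,0,0],"fingers":-1},
  {"offset":[0,0.006,0.004],"twist":[0,0,0],"fingers":-1},
])

```text
clock: 31.4
position: [0.5838, -0.1697, 0.1058]
ee_rot: [-2.432, -1.988, 0.001]
force: [-1.8, 0.2, 7.5]
width: 0.257
gripper_force: 59.9
```

```bash
python3 - <<'E'
from h import *
F(4)
E
```

```text
F [-2.56  0.1   6.83 -0.16  6.08  0.15] sd [0.49 0.38 0.5  0.16 0.41 0.07] pos [ 0.5838  -0.16974  0.10582] clk 31.6
```

Seated (collar on plate, Fz rises). Release gently and retreat.

jog_arm([
  {"offset":[0,-0.003,-0.003],"twist":[0,0,0],"fingers":-1},
  {"offset":[0,-0.003,-0.003],"twist":[0,0,0],"fingers":-0.3},
  {"offset":[0,-0.003,-0.003],"twist":[0,0,0],"fingers":0},
  {"offset":[0,-0.003,-0.003],"twist":[0,0,0],"fingers":0.2},
  {"offset":[0,-0.003,-0.003],"twist":[0,0,0],"fingers":0.2},
  {"offset":[0,-0.003,-0.2],"twist":[0,0,0],"fingers":0.2},
  {"offset":[0,-0.003,-0.6],"twist":[0,0,0],"fingers":0.2},
  {"offset":[0,-0.003,-1],"twist":[0,0,0],"fingers":0.2},
  {"offset":[0,-0.003,-1],"twist":[0,0,0],"fingers":0.2},
  {"offset":[0,-0.003,-1],"twist":[0,0,0],"fingers":0.2},
])

```text
clock: 32.85
position: [0.5834, -0.1698, 0.2548]
ee_rot: [-2.432, -1.988, 0.001]
force: [0.6, 0.2, -0.4]
width: 0.599
gripper_force: 0.0
```

```bash
python3 - <<'E'
from h import *
F(2)
s=get_image("side")[:,:,::-1]; s0=cv2.imread("pics/side0.png");k=5
c=lambda i:cv2.resize(i[160:250,280:355],None,fx=k,fy=k,interpolation=2)
cv2.imwrite("pics/c4.png",np.hstack([c(s0),c(s)]))
E
```

```text
F [-0.24  0.02 -0.5  -0.33 -0.44 -0.2 ] sd [0.21 0.13 0.16 0.04 0.2  0.11] pos [ 0.5829  -0.16971  0.25382] clk 32.95
```

View pics/c4.png

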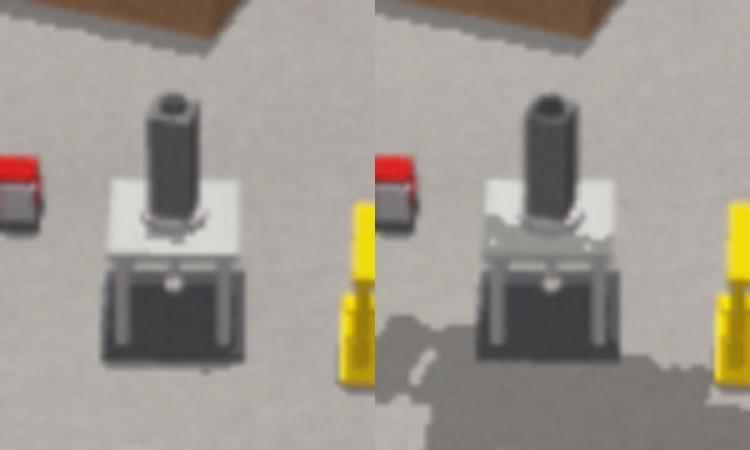

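Before (left) and after (right) match: handle top at crop (172,105) vs (548,105), ball visible at (173,283) vs (549,283); the probe is upright and seated.

```bash
python3 -c "
from cell import *
print(sign_off())"
```

```text
the job is handed in; nothing more can be done
None
```

I traced the plate edge in one sweep, left lobe to right lobe, pressing about 2.3 to 3 N at each checkpoint. The probe is back upright and seated in its stand, released, and the job is handed in at about 33 s.

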